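# Fit the core hub round the bent rod of the label stand

## Task

Take the orange hub out of its cradle, thread it onto the free end of the bent steel rod, slide it round both bends and push the yellow end-stop sleeve fully home with it, then let go of the hub there. Be gentle: do not strain the rod or the stop, and leave the other things on the bench alone.

Things in the scene. Friction and masses are not known exactly. Their poses are not given: they have to be found in the camera images.
- hub_centre (a point): Centre of the orange plastic hub, a thick round ring: outside diameter 50 mm, bore 15 mm, 20 mm wide, about 50 g. Its x axis is the axis of the bore (either end may go first). It starts on the two short bars of a small grey cradle (55 mm along the hub's axis, 40 mm across, lower than the hub), bore level, its centre 51 mm above the bench.
- rail: Bent round steel rod of the label stand, 10 mm thick, all at one height, axis 115 mm above the bench, free at one end, held by a post beyond its end stop. Origin on the rod axis where the last straight leg begins; z up. Legs in this frame, in order from the free end: along +y; 50 degrees from +y towards +x; last leg about +y. Bends are round, 35 mm radius on the axis.
- rod_tip (a point): Rod axis at the free end, where the first leg starts, at (-65, -146) mm in the rail's frame; the round end reaches 5 mm beyond. Axes as the rail's, so the rod runs on from here along +y.
- mid_leg (a point): Middle of the straight leg between the two bends, on the rod axis. Axes as the rail's.
- home (a point): NOMINAL place of the hub's centre when it has pushed the sleeve home: on the rail's y axis, 88 mm from its origin. The rod was knocked: the last leg really points up to 0.26 rad to either side of +y, pivoting about the rail's origin, and the stop sits up to 8 mm nearer or farther. Neither is measured: feel or look. True place within 25 mm. Axes as the rail's.
- sleeve (a joint): Travel of the yellow end-stop sleeve along the last leg, m: 0 at the start (its face then nominally 90 mm from the rail's origin), 0.008 fully home against its black clamp, a hard stop. Sleeve 30 mm diameter round the rod. It resists with a steady 4 N and stays where pushed. Post 155 mm from the rail's origin; nothing on the stand is higher than 130 mm above the bench.
- bend1 (a point): Where the axes of first and middle leg would cross (sharp corner of the first bend), at (-65, -71) mm in the rail's frame. The round bend begins and ends 16 mm from here along the legs. Axes as the rail's.
- bend2 (a point): Where the axes of middle and last leg would cross, at (0, -16) mm in the rail's frame. The round bend begins and ends 16 mm from here; it ends at the rail's origin. Axes as the rail's.
- blue_hub: Blue hub, 50 mm ring lying flat, 20 mm high; leave alone. Origin: centre of underside.
- grey_hub: Grey hub, 64 mm ring lying flat, 25 mm high; leave alone. Origin: centre of underside.
- small_parcel: Cardboard parcel 110 x 80 x 45 mm; leave alone. Origin: centre of underside.
- label_stack: White plastic case 70 x 100 x 30 mm; leave alone. Origin: centre of underside.
- mug: White mug, 80 mm diameter, 90 mm high; leave alone. Origin: centre of underside.
- screwdriver: Screwdriver lying on the bench; leave alone. Origin: on its length.
- glue: Bottle, 50 mm diameter, 90 mm high; leave alone. Origin: centre of underside.
Not all that is in view belongs to the job. Of the things like the part that bears hub_centre, leave any that is green or pink; of the rest the larger one is meant.

How it is judged (in metres and radians):
On the way:
1. the hub is on the middle leg of the rod, past the first bend (distance between hub_centre and mid_leg below 0.015 m and value of joint sleeve below 0.002 m), for 0.05 s.
At the end, for the whole second after the job is handed in: The yellow sleeve is pushed in by more than 6 of its 8 mm, and the hub hangs on the rod within 30 mm of its nominal home, let go and at rest. Nothing else was moved (value of joint sleeve above 0.006 m and horizontal distance between hub_centre and home below 0.03 m and height (world z) of hub_centre between 0.104 and 0.12 m and linear speed of hub below 0.02 m/s); the robot touches nothing.
It fails at once if the hub presses on the rod or its stop with more than 16 N (contact force between hub and rail above 16 N).
It fails at once if the gripper or arm presses on the rod or its stop with more than 15 N (contact force between any of the fingers, the arm and rail above 15 N).
It fails at once if an other thing on the bench is moved by more than 30 mm (distance of any of blue_hub, grey_hub, small_parcel, label_stack, mug, screwdriver, glue from where it was at the start of the episode above 0.03 m).
It also fails if it takes over 72 s, if anything falls off the work surface, if the arm or the gripper's body presses on something with over 40 N, if the wrist force passes 120 N, or if a joint passes its speed limit or range.

## Robot

A 6-joint arm with a two-finger parallel gripper is mounted at the origin on the work surface. World frame = base frame: x ahead of the robot, y to its left, z up, the work surface at z = 0. Lengths are in m, angles in degrees, forces in N, time in s.
With the tool pointing down it reaches from about 0.4 to 0.825 m from the base axis. Payload 7 kg.
Tool frame: the origin (TCP) lies midway between the tips of the shut fingers; the grasp point (between the pads) lies ctrl.tcp_to_grasp behind it (ctrl.tcp_to_grasp is the distance from the TCP to the grasp point, in m); y points along the fingers, z is the direction in which the jaws open and shut, and the axes are right-handed (so a half turn about y gives the same grasp; the last joint's range is limited). The gripper opens to 88 mm and grips with 3 to 60 N. Pads are 19 mm wide; open, the fingers measure 130 mm over their backs; the gripper's body (78 mm by 193 mm) begins 47 mm behind the grasp point.
Start: joints at [-55.113, 20.546, 0.682, 0, -70.136, -16.507], TCP at [0.213, -0.641, 0.227] pointing down, gripper open.
Joint ranges: [-176.03, 176.03], [-82.01, 121.73], [-58.28, 71.71], [-173.87, 95.51], [-174.79, -0.11], [-173.66, 173.66]. Speed limits (degrees/s): [136.94, 136.94, 172.46, 180, 180, 180].

## Interface

Orientations are given as [roll, pitch, yaw] about the fixed x, y, z axes, in that order (R = Rz(yaw) Ry(pitch) Rx(roll)).
In Python, from plant import ctrl, snapshot, silhouettes gives the robot as it stands.
- The arm moves only by the shell command python3 -m pendant 'ROWS'. ROWS is JSON, a list that holds one entry, the list of rows, each a list of 7 numbers: the shift along the tool's x, y, z in cm, then the turn, a rotation vector about the tool's x, y, z in degrees, then the opening, from 0 (shut) to 1 (fully open). In form: [[[x, y, z, rx, ry, rz, hand], ...]]. A call has 1 to 12 rows; each row shifts and turns the commanded pose from where the row before left it, along the tool's axes as they then stand; what a row does not reach is not made up. A row lasts 1/12 s, in which the tool goes at most 41.7 mm and 7.16 degrees, less where a joint would pass 70% of its speed; a pose out of reach is approached as far as the arm can. A call with a gripper value outside its range is refused whole. The fingers move at their own pace and stop on an object; the grip force is fixed at half the most. Time passes only in rows, so rows that do not move let the fingers close. It gives the time, the measured TCP pose, the force and the opening at its end, in the units of the state.
- ctrl.get_obs(): the state, without advancing time (a new reading comes with each control period).
- snapshot(name): name is "side" or "top" or "wrist"; returns a dict with "image" (384x512x3 uint8, red, green, blue), "camera_matrix" (3x3 intrinsics, pixels), "eye" and "orientation" of the camera in the world; the wrist camera has in their place "mount" (4x4, takes a point from camera to tool coordinates, whose origin is the TCP and whose axes are the tool frame's). Camera axes: x right, y down, z forward; pixel columns grow to the right and rows downward; lengths in m; the calibration is good to about 2 mm. A picture is of the moment at which its call begins: read the wrist's pose just before it. There is no depth.
- ctrl.close_job(): hands the job in, once; it reports no verdict.
Trained networks look in a picture, given as the dict that the camera call returned (one of the last four; its "shot" number tells which), for a name from the list of things; names that differ only in an ending like _2 or _b are one class to them, and where a whole thing is asked for, a point or a joint stands for the part that bears it (a point fixed in the world has none). Each returns a list of dicts, best first, with "confidence" (0 to 1); they miss things now and then, are a little off and sometimes report something else, mostly with a low value. They report only what shows in the picture. A call takes as long as a camera call. They do not tell look-alikes from the thing itself.
- silhouettes(picture, thing): "mask" (384x512 bool, what is visible of it) and "bbox" ([left, top, width, height] in pixels, round what is visible of it).
The state is a dict: "clock": time; "joint_pos": joint angles; "qvel": joint speeds; "tau": joint torques, N m; "tool_pos": TCP position; "orientation": TCP orientation; "force": force on the tool from outside, world axes, zero at the start; "moment": the same for the moment, N m; "opening": finger opening in m.
Only numpy, scipy, OpenCV 4.12 (cv2) and the standard library are available. Lean on these libraries where they do the work, as an engineer would, in place of code of your own. Each camera call takes 0.05 s, during which the arm holds its last target.

## Working session

There is one attempt and no reset: what is moved stays moved. The work goes in short steps, Python scripts to look and compute and a shell command to move; the robot and the scene stay as the last step left them, time stands still between calls to the robot, and variables do not carry over. Pictures are saved under pics/ and viewed, and the job is handed in when it is done.

```bash
ls; mkdir -p pics; python3 - <<'E'
from plant import ctrl, snapshot, silhouettes
import cv2,json
o=ctrl.get_obs();print(o, ctrl.tcp_to_grasp)
for n in ("top","side","wrist"):
    p=snapshot(n); cv2.imwrite(f"pics/{n}0.png",cv2.cvtColor(p["image"],cv2.COLOR_RGB2BGR))
    print(n,{k:v for k,v in p.items() if k!="image"})
    for t in ("hub_centre","rail","sleeve"):
        print(t,[(round(d["confidence"],2),d["bbox"]) for d in silhouettes(p,t)])
E
```

```text
pics
{'clock': 0.0, 'joint_pos': array([-5.51114101e+01,  2.05924621e+01,  6.35449288e-01, -2.22805873e-02,
       -7.01358562e+01, -1.65075050e+01]), 'qvel': array([-0.01919633,  0.073627  ,  0.00533395,  0.10905377,  0.00180159,
        0.03280771]), 'tau': array([ 7.12865040e-04, -5.82715380e+01,  2.93082529e+01,  6.99788824e+00,
        6.97790732e-03, -1.24563471e-04]), 'tool_pos': array([ 0.21269669, -0.64010616,  0.22561703]), 'orientation': array([-8.99050068e+01,  6.30885151e-03,  1.83735024e+01]), 'force': array([-0.10605525, -0.23178353, -0.05514348]), 'moment': array([-0.01009085,  0.01861111, -0.04165951]), 'opening': 0.08723508523509638} 0.0188
top {'camera_matrix': array([[492.59256951,   0.        , 248.42283474],
       [  0.        , 492.59256951, 190.50155544],
       [  0.        ,   0.        ,   1.        ]]), 'eye': array([ 0.29012461, -0.00169979,  1.59038945]), 'orientation': array([-1.71908489e+02,  1.03914852e-02, -9.07354953e+01]), 'shot': 1}
hub_centre [(0.48, [328.5, 165.5, 6.8, 9.3]), (0.48, [336.7, 221.2, 12.4, 12.4]), (0.47, [335.6, 193.7, 20.3, 8.9])
[... 545 characters left out ...]
11.7])]
rail [(0.88, [209.9, 147.2, 100.7, 47.5])]
sleeve [(0.61, [242.8, 152.9, 9.3, 9.8]), (0.3, [212.5, 145.2, 96.8, 50.2])]
wrist {'camera_matrix': array([[264.30574537,   0.        , 259.75085903],
       [  0.        , 264.30574537, 191.71935149],
       [  0.        ,   0.        ,   1.        ]]), 'mount': array([[ 2.80295200e-04,  9.63727055e-01,  2.66889650e-01,
        -7.24291279e-02],
       [ 6.77228954e-04, -2.66889782e-01,  9.63726821e-01,
        -1.58482877e-01],
       [ 9.99999731e-01, -8.93826040e-05, -7.27471790e-04,
        -8.82334079e-04],
       [ 0.00000000e+00,  0.00000000e+00,  0.00000000e+00,
         1.00000000e+00]]), 'shot': 3}
hub_centre []
rail []
sleeve []
```

```bash
python3 - <<'E'
import cv2
t=cv2.imread("pics/top0.png");s=cv2.imread("pics/side0.png")
cv2.imwrite("pics/t1.png",cv2.resize(t[130:260,150:400],(800,416),interpolation=cv2.INTER_CUBIC))
cv2.imwrite("pics/s1.png",cv2.resize(s[130:320,190:430],(758,600),interpolation=cv2.INTER_CUBIC))
E
```

```text
(no output)
```

View pics/top0.png

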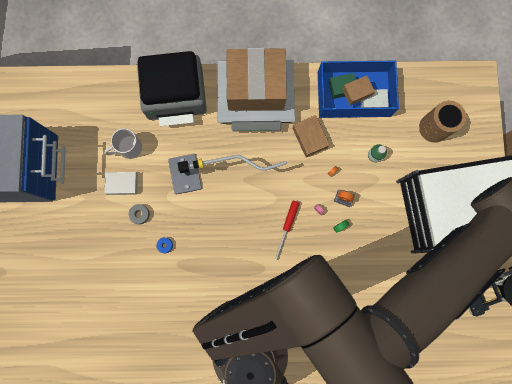

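View pics/side0.png

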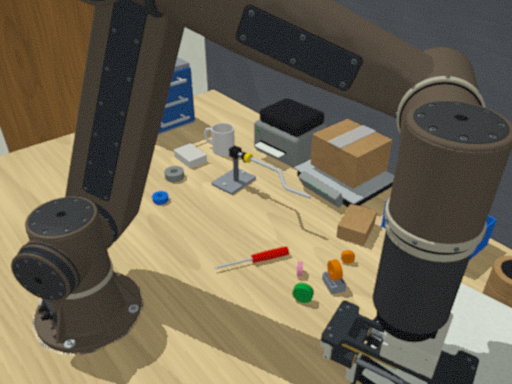

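View pics/t1.png

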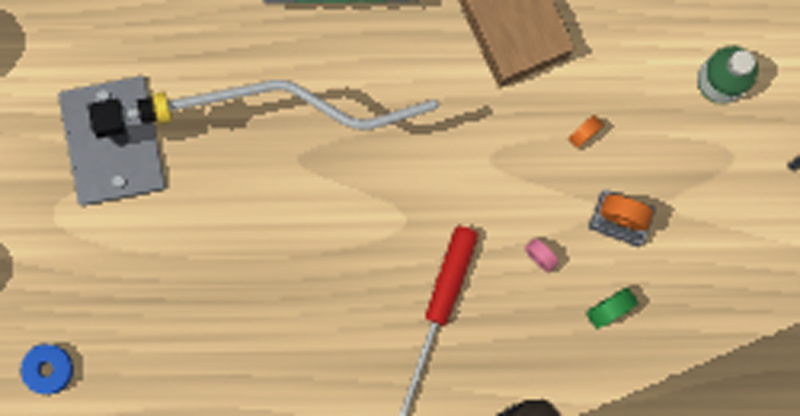

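View pics/s1.png

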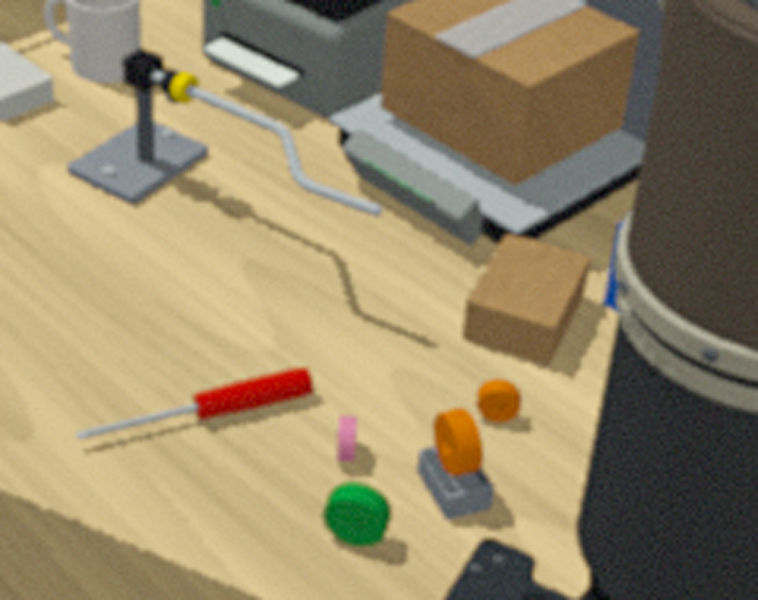

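```bash
cat > h.py <<'E'
import numpy as np, cv2
from scipy.spatial.transform import Rotation as Rn
from plant import ctrl, snapshot, silhouettes
def cam(p,obs=None):
    K=p["camera_matrix"]
    if "mount" in p:
        T=np.eye(4);T[:3,:3]=Rn.from_euler('xyz',obs["orientation"],degrees=True).as_matrix();T[:3,3]=obs["tool_pos"]
        T=T@p["mount"]; return K,T[:3,:3],T[:3,3]
    return K,Rn.from_euler('xyz',p["orientation"],degrees=True).as_matrix(),np.array(p["eye"])
def ray(c,uv,z):
    K,R,e=c; d=R@np.linalg.inv(K)@np.array([uv[0],uv[1],1.]); return e+d*(z-e[2])/d[2]
def proj(c,P):
    K,R,e=c; q=(np.atleast_2d(P)-e)@R; q=q@K.T; return q[:,:2]/q[:,2:]
def save(p,n): cv2.imwrite(f"pics/{n}.png",cv2.cvtColor(p["image"],cv2.COLOR_RGB2BGR))
def snap(n,name):
    o=ctrl.get_obs();p=snapshot(n);save(p,name);return p,cam(p,o)
def goto(pos,yaw,o=None):
    """row deltas (tool axes cm / deg) from measured pose to TCP pos & yaw, tool down"""
    o=o or ctrl.get_obs()
    R=Rn.from_euler('xyz',o["orientation"],degrees=True)
    d=R.inv().apply(np.array(pos)-o["tool_pos"])*100
    Rt=Rn.from_euler('xyz',[-90,0,yaw],degrees=True)
    rv=(R.inv()*Rt).as_rotvec(degrees=True)
    print("delta cm",d.round(2),"rotvec",rv.round(2),"| now",o["tool_pos"].round(4),o["orientation"].round(2),"F",o["force"].round(2),"t",round(o["clock"],2),"open",round(o["opening"],4))
E
python3 - <<'E'
from h import *
pt,ct=snap("top","top1"); ps,cs=snap("side","side1")
print("hub top",ray(ct,(345,198),.055),"side",ray(cs,(335,271),.051))
for n,u in dict(tip=(286.5,162.5),b1=(263,169),b2=(238,157),sleeve=(200,163.5),post=(184,167)).items(): print(n,ray(ct,u,.115).round(3))
for n,u in dict(tip=(310,196.5),b1=(286,188),b2=(281,171),sleeve=(248,157.5)).items(): print('side',n,ray(cs,u,.115).round(3))
print("box front", ray(ct,(235,123),.05), ray(ct,(230,110),.05), ray(ct,(230,110),.2))
for d in silhouettes(pt,"hub_centre"): print(d["confidence"],d["bbox"])
E
```

```text
hub top [ 0.48070373 -0.30727918  0.055     ] side [ 0.48492849 -0.31366143  0.051     ]
tip [ 0.585 -0.121  0.115]
b1 [ 0.565 -0.049  0.115]
b2 [0.604 0.026 0.115]
sleeve [0.585 0.142 0.115]
post [0.575 0.191 0.115]
side tip [ 0.588 -0.12   0.115]
side b1 [ 0.566 -0.049  0.115]
side b2 [0.613 0.023 0.115]
side sleeve [0.586 0.142 0.115]
box front [0.72927626 0.03618487 0.05      ] [0.77278776 0.05196234 0.05      ] [0.725787   0.04673684 0.2       ]
0.58 [336.6, 194.6, 18.9, 6.5]
0.58 [327.8, 167.7, 8.1, 8.1]
0.46 [315.5, 204.5, 10.9, 12.9]
0.42 [334.3, 221.8, 13.1, 13.6]
```

```bash
python3 - <<'E'
from h import *
goto([0.482,-0.31,0.2],18.4)
E
```

```text
delta cm [35.97  2.66 22.88] rotvec [-0.   -0.02  0.  ] | now [ 0.2128 -0.6405  0.2266] [-90.    -0.    18.38] F [ 0.05 -0.03 -0.24] t 0.75 open 0.0877
```

```bash
python3 -m pendant '[[[3.27,0.24,2.08,0,0,0,1],[3.27,0.24,2.08,0,0,0,1],[3.27,0.24,2.08,0,0,0,1],[3.27,0.24,2.08,0,0,0,1],[3.27,0.24,2.08,0,0,0,1],[3.27,0.24,2.08,0,0,0,1],[3.27,0.24,2.08,0,0,0,1],[3.27,0.24,2.08,0,0,0,1],[3.27,0.24,2.08,0,0,0,1],[3.27,0.24,2.08,0,0,0,1],[3.27,0.24,2.08,0,0,0,1],[0,0,0,0,0,0,1]]]'; python3 - <<'E'
from h import *
p,c=snap("wrist","w1")
for d in silhouettes(p,"hub_centre"): print(d["confidence"],d["bbox"])
goto([0.482,-0.31,0.2],18.4)
E
```

```text
clock: 1.75
tool_pos: [0.4855, -0.3059, 0.1999]
orientation: [-90.0, -0.1, 18.6]
force: [-0.4, -1.0, 0.3]
opening: 0.0878
0.74 [247.7, 234.2, 23.2, 8.1]
0.67 [272.4, 97.1, 40.2, 26.4]
0.64 [237.6, 164.4, 39.7, 40.7]
0.62 [312.9, 154.9, 23.3, 29.7]
delta cm [-0.14  0.01 -0.1 ] rotvec [-0.    0.16 -0.01] | now [ 0.483  -0.3086  0.2001] [-9.000e+01  1.000e-02  1.856e+01] F [-0.88 -0.55  0.31] t 1.85 open 0.0873
```

View pics/w1.png

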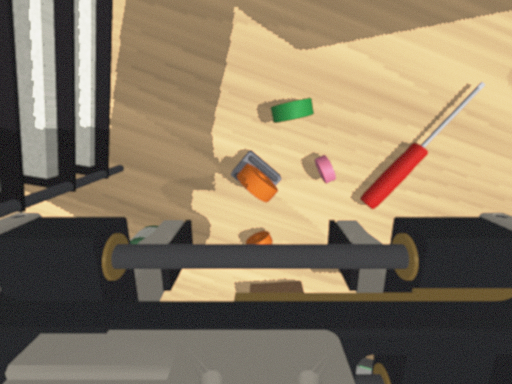

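```bash
python3 -m pendant '[[[0,1,0,0,6.9,0,1],[0,1,0,0,6.9,0,1],[0,1,0,0,6.9,0,1],[0,1,0,0,6.9,0,1],[0,0.5,0,0,6.9,0,1],[0,0,0,0,0,0,1],[0,0,0,0,0,0,1]]]'; python3 - <<'E'
from h import *
p,c=snap("wrist","w2")
print("hub at",ray(c,(257,183),.06))
for d in silhouettes(p,"hub_centre"):
    print(d["confidence"],d["bbox"])
    ys,xs=np.nonzero(d["mask"]); print(len(xs), cv2.minAreaRect(np.c_[xs,ys].astype(np.float32)))
goto([0.482,-0.31,0.2],-16)
i=cv2.imread("pics/w2.png");cv2.imwrite("pics/w2z.png",cv2.resize(i[80:260,140:380],(800,600),interpolation=cv2.INTER_CUBIC))
E
```

```text
clock: 2.43
tool_pos: [0.4813, -0.3109, 0.1552]
orientation: [-90.0, 0.0, -16.0]
force: [-0.4, 0.7, -0.3]
opening: 0.0875
hub at [ 0.47021368 -0.31183659  0.06      ]
0.91 [309.0, 124.5, 31.8, 23.5]
488 ((324.3846130371094, 136.42308044433594), (33.282012939453125, 15.808956146240234), 33.6900634765625)
0.76 [232.3, 78.4, 42.2, 50.4]
1093 ((250.811767578125, 103.05294036865234), (23.211559295654297, 50.219398498535156), 40.60129928588867)
0.64 [243.1, 183.3, 45.0, 32.0]
1303 ((263.9306945800781, 197.6930694580078), (48.1598014831543, 29.851116180419922), 5.710593223571777)
0.54 [296.4, 234.2, 23.6, 10.3]
173 ((309.5, 238.0), (10.0, 21.0), 90.0)
0.19 [381.3, 0.4, 42.4, 142.7]
2909 ((407.72216796875, 71.58979797363281), (26.974119186401367, 147.25001525878906), 12.225123405456543)
delta cm [-0.01 -4.42  0.07] rotvec [0.01 0.05 0.05] | now [ 0.482  -0.3107  0.1558] [-9.001e+01 -5.000e-02 -1.595e+01] F [ 0.52 -0.35  0.47] t 2.53 open 0.0875
```

View pics/w2z.png

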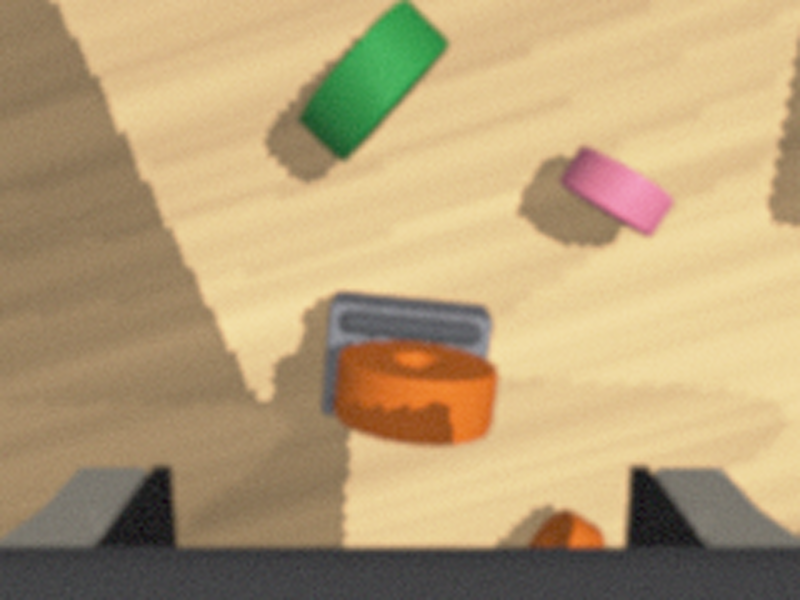

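```bash
cat >> h.py <<'E'
def hubpts(x,y,z,yaw,n=48):
    a=np.linspace(0,2*np.pi,n,endpoint=False); P=[]
    for s in(-.01,.01): P.append(np.c_[np.full(n,s),.025*np.cos(a),.025*np.sin(a)])
    P=np.vstack(P); return Rn.from_euler('z',yaw,degrees=True).apply(P)+[x,y,z]
def fithub(c,mask,x0,y0,z,yaw0):
    from scipy.optimize import minimize
    S=6; ys,xs=np.nonzero(mask); l,t=xs.min()-10,ys.min()-10; w,h=xs.max()-l+11,ys.max()-t+11
    M=cv2.resize(mask[t:t+h,l:l+w].astype(np.float32),(w*S,h*S))
    def f(v):
        q=(proj(c,hubpts(v[0]/1e3+x0,v[1]/1e3+y0,z,yaw0+v[2]))-[l-.5,t-.5])*S
        I=np.zeros(M.shape,np.float32);cv2.fillConvexPoly(I,cv2.convexHull(np.round(q).astype(np.int32)),1)
        return np.abs(I-M).sum()/M.sum()
    b=min((minimize(f,[0,0,g],method='Nelder-Mead',options=dict(initial_simplex=[[0,0,g],[6,0,g],[0,6,g],[0,0,g+6]])) for g in(-6,0,6)),key=lambda r:r.fun)
    return x0+b.x[0]/1e3,y0+b.x[1]/1e3,yaw0+b.x[2],b.fun
E
python3 - <<'E'
from h import *
i=cv2.imread("pics/w2.png");hsv=cv2.cvtColor(i,cv2.COLOR_BGR2HSV)
o=ctrl.get_obs();p=snapshot("wrist");c=cam(p,o)
hsv=cv2.cvtColor(cv2.cvtColor(p["image"],cv2.COLOR_RGB2BGR),cv2.COLOR_BGR2HSV)
m=cv2.inRange(hsv,(0,190,60),(18,255,255)); m[:160]=0;m[230:]=0;m[:,:230]=0;m[:,300:]=0
n,L,st,_=cv2.connectedComponentsWithStats(m);k=1+st[1:,4].argmax();print(st[k])
print(fithub(c,L==k,.482,-.311,.051,-20))
d=silhouettes(p,"hub_centre")
for e in d:
    if 235<e["bbox"][0]<255 and e["bbox"][1]>160: print(e["confidence"],fithub(c,np.array(e["mask"]),.482,-.311,.051,-20))
print(o["orientation"])
E
```

```text
[ 241  183   47   29 1121]
(np.float64(0.4870927548764193), np.float64(-0.309612528105679), np.float64(-29.59647555700395), np.float64(0.2542799711227417))
0.84 (np.float64(0.487681477929366), np.float64(-0.3094471292953119), np.float64(-21.17998134138073), np.float64(0.06026850640773773))
[-9.00121919e+01 -5.07138803e-02 -1.59467098e+01]
```

```bash
python3 - <<'E'
from h import *
goto([0.4875,-0.3095,0.036],-21)
E
```

```text
delta cm [ 0.48 11.98  0.24] rotvec [0.   5.   0.06] | now [ 0.4822 -0.3104  0.1558] [-9.0e+01 -6.0e-02 -1.6e+01] F [ 0.34 -0.04 -0.67] t 2.63 open 0.0876
```

```bash
python3 -m pendant '[[[0.48,2,0.24,0,5,0,1],[0,2,0,0,0,0,1],[0,2,0,0,0,0,1],[0,2,0,0,0,0,1],[0,2,0,0,0,0,1],[0,1.5,0,0,0,0,1],[0,0.5,0,0,0,0,1],[0,0,0,0,0,0,1],[0,0,0,0,0,0,1]]]'; python3 - <<'E'
from h import *
p,c=snap("wrist","w3")
goto([0.4875,-0.3095,0.036],-21)
E
```

```text
clock: 3.38
tool_pos: [0.4878, -0.3093, 0.0358]
orientation: [-90.0, -0.0, -21.1]
force: [0.6, 0.3, -0.1]
opening: 0.0876
delta cm [-0.05  0.03 -0.04] rotvec [ 0.   -0.07  0.09] | now [ 0.4881 -0.3093  0.0363] [-90.    -0.09 -21.07] F [0.16 0.51 0.49] t 3.43 open 0.0879
```

View pics/w3.png

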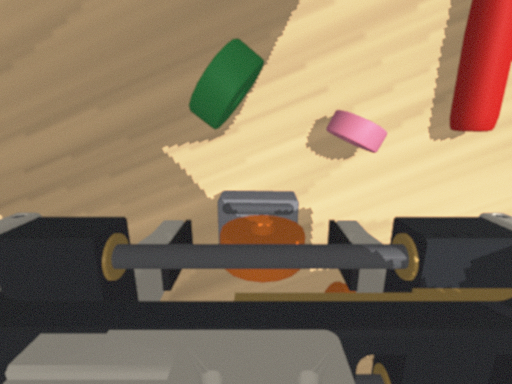

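```bash
python3 -m pendant '[[[0,0,0,0,0,0,0],[0,0,0,0,0,0,0],[0,0,0,0,0,0,0],[0,0,0,0,0,0,0],[0,0,0,0,0,0,0],[0,0,0,0,0,0,0],[0,0,0,0,0,0,0],[0,0,0,0,0,0,0]]]'; python3 -m pendant '[[[0,-0.3,0,0,0,0,0],[0,-1,0,0,0,0,0],[0,-2,0,0,0,0,0],[0,-2,0,0,0,0,0],[0,-2.5,0,0,0,0,0],[0,-2.5,0,0,0,0,0],[0,-2,0,0,0,0,0],[0,-1,0,0,0,0,0],[0,0,0,0,0,0,0]]]'; python3 - <<'E'
from h import *
p,c=snap("wrist","w4")
print(ctrl.get_obs())
E
```

```text
clock: 4.1
tool_pos: [0.4873, -0.309, 0.0353]
orientation: [-90.0, -0.0, -21.1]
force: [-0.3, 0.7, 1.9]
opening: 0.0498
clock: 4.85
tool_pos: [0.4886, -0.3095, 0.1713]
orientation: [-90.0, -0.3, -21.1]
force: [-0.2, -0.4, -1.3]
opening: 0.0499
{'clock': 4.9, 'joint_pos': array([-1.29679236e+01,  1.38901591e+01, -1.66377194e+01, -1.04295897e-02,
       -5.93377470e+01, -9.81535595e+01]), 'qvel': array([ 0.03259901,  1.66917456, -2.1769591 , -0.64887802,  0.9607842 ,
       -0.02284425]), 'tau': array([-5.14251849e-03, -4.86932409e+01,  2.82459283e+01,  6.79410025e+00,
       -3.28217391e-01,  9.08422699e-04]), 'tool_pos': array([ 0.48770857, -0.30906782,  0.1692487 ]), 'orientation': array([-89.97204906,  -0.13174165, -21.12682354]), 'force': array([-0.31060796,  0.58348932, -0.69847388]), 'moment': array([-0.04293903, -0.0249469 , -0.0317081 ]), 'opening': 0.049702844131096456}
```

View pics/w4.png

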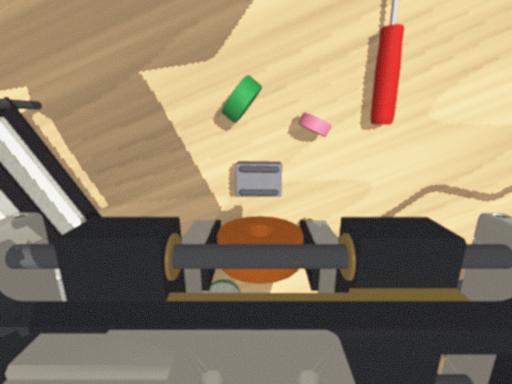

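```bash
python3 - <<'E'
from h import *
goto([0.575,0.03,0.25],16)
E
```

```text
delta cm [-4.06 -8.07 34.78] rotvec [ 2.000e-02 -3.713e+01  1.400e-01] | now [ 0.4877 -0.3091  0.1692] [-89.97  -0.13 -21.13] F [-0.31  0.58 -0.7 ] t 4.9 open 0.0497
```

```bash
python3 -m pendant '[[[0,-1.35,0,0,-6.2,0,0],[0,-1.35,0,0,-6.2,0,0],[0,-1.35,0,0,-6.2,0,0],[0,-1.35,0,0,-6.2,0,0],[0,-1.35,0,0,-6.2,0,0],[0,-1.35,0,0,-6.2,0,0]]]'; python3 -m pendant '[[[1.97,0,3.355,0,0,0,0],[1.97,0,3.355,0,0,0,0],[1.97,0,3.355,0,0,0,0],[1.97,0,3.355,0,0,0,0],[1.97,0,3.355,0,0,0,0],[1.97,0,3.355,0,0,0,0],[1.97,0,3.355,0,0,0,0],[1.97,0,3.355,0,0,0,0],[1.97,0,3.355,0,0,0,0],[0,0,0,0,0,0,0],[0,0,0,0,0,0,0],[0,0,0,0,0,0,0]]]'; python3 - <<'E'
from h import *
o=ctrl.get_obs();p,c=snap("wrist","w5")
goto([0.575,0.03,0.25],16,o)
import pickle; pickle.dump((p,o),open("w5.pkl","wb"))
for t in ("rail","sleeve"):
    for d in silhouettes(p,t): print(t,d["confidence"],d["bbox"])
E
```

```text
clock: 5.4
tool_pos: [0.4865, -0.3086, 0.2478]
orientation: [-89.9, 0.1, 16.4]
force: [-0.3, -0.2, -0.2]
opening: 0.0501
clock: 6.4
tool_pos: [0.5733, 0.0303, 0.2475]
orientation: [-90.0, 0.2, 16.1]
force: [0.4, -1.3, -1.1]
opening: 0.0499
delta cm [ 0.15 -0.25 -0.08] rotvec [-0.    0.13 -0.17] | now [0.5733 0.0303 0.2475] [-90.     0.17  16.13] F [ 0.38 -1.25 -1.13] t 6.4 open 0.0499
rail 0.75 [122.7, 153.2, 283.1, 80.9]
sleeve 0.46 [450.8, 31.8, 48.9, 49.3]
```

View pics/w5.png

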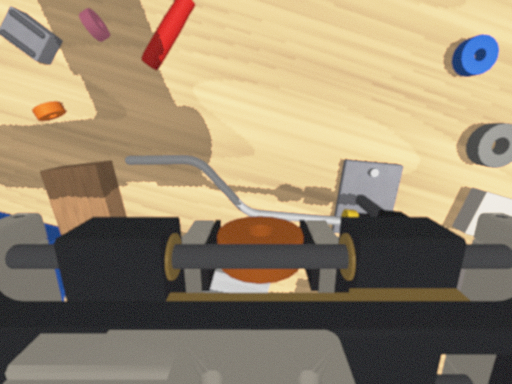

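```bash
python3 -m pendant '[[[1,0,-0.5,0,0,0,0],[1.5,0,-0.5,0,0,0,0],[1.5,0,-0.5,0,0,0,0],[1,0,0,0,0,0,0],[0,0,0,0,0,0,0],[0,0,0,0,0,0,0],[0,0,0,0,0,0,0]]]'; python3 - <<'E'
from h import *
o=ctrl.get_obs();p,c=snap("wrist","w6")
goto([0.575,0.03,0.25],16,o)
import pickle; pickle.dump((p,o),open("w6.pkl","wb"))
for t in ("rail","sleeve"):
    for d in silhouettes(p,t): print(t,d["confidence"],d["bbox"]); 
i=cv2.imread("pics/w6.png");cv2.imwrite("pics/w6z.png",cv2.resize(i[60:230,100:400],(800,453),interpolation=cv2.INTER_CUBIC))
E
```

```text
clock: 7.13
tool_pos: [0.6258, 0.0293, 0.2489]
orientation: [-90.0, 0.0, 16.0]
force: [0.3, 1.0, -1.1]
opening: 0.0498
delta cm [-4.87 -0.1   1.47] rotvec [-0.01  0.05 -0.04] | now [0.6258 0.0293 0.2489] [-8.999e+01  4.000e-02  1.605e+01] F [ 0.3   1.04 -1.13] t 7.13 open 0.0498
rail 0.73 [451.0, 228.9, 21.1, 53.5]
rail 0.65 [132.1, 102.4, 300.8, 104.7]
sleeve 0.72 [356.0, 168.3, 17.7, 26.9]
```

View pics/w6z.png

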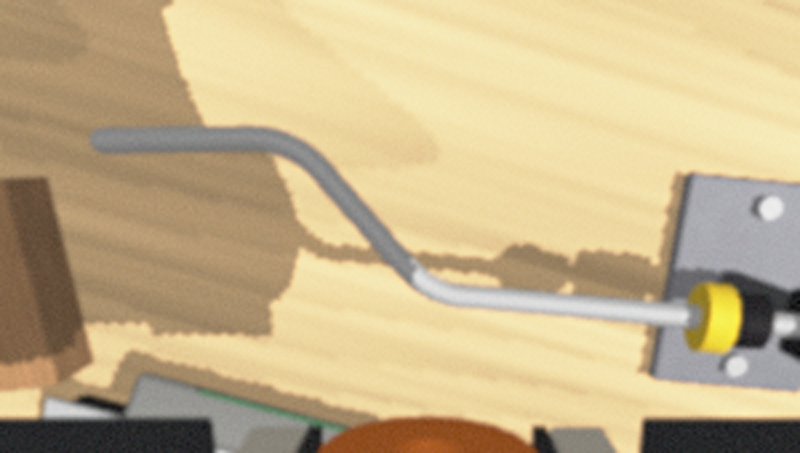

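```bash
cat >> h.py <<'E'
def railpath(x0,y0,yaw,dl,L=0.088,n=15):
    """points on rod axis world from tip to L along last leg; dl: ccw deviation of last leg (deg)"""
    R=.035; t=R*np.tan(np.radians(25))
    pts=[np.linspace([-.065,-.146],[-.065,-.071-t],n)]
    th=np.radians(np.linspace(0,50,n)); c=np.array([-.065+R,-.071-t])
    pts.append(np.c_[c[0]-R*np.cos(th),c[1]+R*np.sin(th)])
    d=np.array([np.sin(np.radians(50)),np.cos(np.radians(50))])
    a=pts[-1][-1]; c2=np.array([-R,0.]); 
    b=np.c_[c2[0]+R*np.cos(th[::-1]),c2[1]-R*np.sin(th[::-1])]
    pts.append(np.linspace(a,b[0],n)); pts.append(b)
    s=np.radians(dl); pts.append(np.linspace([0,0],[-np.sin(s)*L,np.cos(s)*L],n))
    P=np.vstack(pts); w=Rn.from_euler('z',yaw,degrees=True).apply(np.c_[P,np.zeros(len(P))])+[x0,y0,.115]
    return w
E
python3 - <<'E'
from h import *
import pickle
from scipy.optimize import minimize
p,o=pickle.load(open("w6.pkl","rb"));c=cam(p,o)
hsv=cv2.cvtColor(p["image"],cv2.COLOR_RGB2HSV)
m=(hsv[...,1]<75)
# ROI: quad around rod
poly=((np.array([[85,110],[280,110],[345,160],[430,265],[650,275],[683,290],[683,335],[430,320],[330,220],[270,165],[85,165]])/2.667)+[100,60]).astype(np.int32)
roi=np.zeros(m.shape,np.uint8);cv2.fillPoly(roi,[poly],1)
m=(m&(roi>0)).astype(np.uint8)
S=6;l,t,w,h=120,90,250,110
M=cv2.resize(m[t:t+h,l:l+w].astype(np.float32),(w*S,h*S));RO=cv2.resize(roi[t:t+h,l:l+w].astype(np.float32),(w*S,h*S))>.5
cv2.imwrite("pics/m6.png",m*255)
def draw(v):
    P=railpath(v[0]/1e3,v[1]/1e3,v[2],v[3],.1)
    d0=P[1]-P[0];P[0]-=d0/np.linalg.norm(d0)*.0
    q=(proj(c,P)-[l-.5,t-.5])*S
    depth=((P-c[2])@c[1])[:,2].mean(); th=int(round(.010*c[0][0,0]/depth*S))
    I=np.zeros(M.shape,np.float32);cv2.polylines(I,[np.round(q).astype(np.int32)],False,1,th); return I
f=lambda v:np.abs(draw(v)-M)[RO].sum()/M.sum()
best=None
for x0 in(600,607):
  for y0 in(30,38):
    r=minimize(f,[x0,y0,16,-6],method='Nelder-Mead',options=dict(initial_simplex=[[x0,y0,16,-6],[x0+8,y0,16,-6],[x0,y0+8,16,-6],[x0,y0,20,-6],[x0,y0,16,-2]]))
    print(r.x.round(2),r.fun)
    if best is None or r.fun<best.fun: best=r
v=best.x; im=cv2.imread("pics/w6.png")[t:t+h,l:l+w]; im=cv2.resize(im,None,fx=3,fy=3,interpolation=cv2.INTER_CUBIC)
q=((proj(c,railpath(v[0]/1e3,v[1]/1e3,v[2],v[3],.1))-[l-.5,t-.5])*3).round().astype(np.int32)
cv2.polylines(im,[q],False,(0,0,255),1);cv2.imwrite("pics/fit6.png",im)
P=railpath(v[0]/1e3,v[1]/1e3,v[2],v[3]);print("tip",P[0],"end",P[-1])
# top/side check
for n in("top","side"):
    pp,cc=snap(n,n+"2"); q=proj(cc,railpath(v[0]/1e3,v[1]/1e3,v[2],v[3]));a=q.min(0).astype(int)-15;b=q.max(0).astype(int)+25
    im=cv2.resize(cv2.imread(f"pics/{n}2.png")[a[1]:b[1],a[0]:b[0]],None,fx=4,fy=4,interpolation=cv2.INTER_CUBIC)
    cv2.polylines(im,[((q-a+.5)*4).astype(np.int32)],False,(0,0,255),1);cv2.imwrite(f"pics/fit_{n}.png",im)
# sleeve
for d in silhouettes(p,"sleeve"): print(d["bbox"])
Y=cv2.inRange(hsv,(22,170,90),(35,255,255));ys,xs=np.nonzero(Y[140:230,330:400]);print("yellow",xs.min()+330,xs.max()+330,ys.min()+140,ys.max()+140)
E
```

```text
[605.85  41.31  16.78  -6.04] 0.19147717952728271
[605.85  41.41  16.74  -5.89] 0.19132941961288452
[605.85  41.29  16.76  -5.99] 0.19150637090206146
[606.01  41.27  16.67  -5.8 ] 0.1919851452112198
tip [ 0.58565957 -0.11712206  0.115     ] end [0.58928485 0.12783906 0.115     ]
[356.0, 168.3, 17.7, 26.9]
yellow 358 377 167 191
```

View pics/fit6.png

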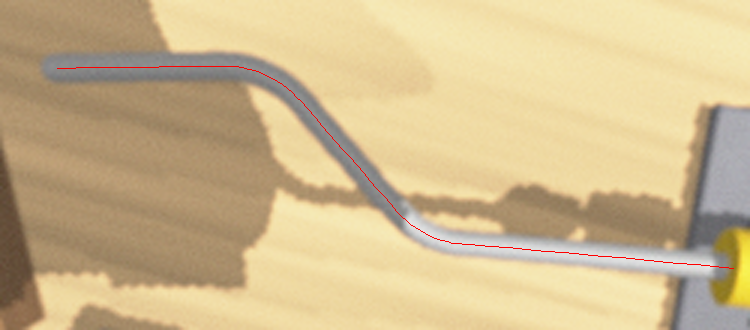

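View pics/fit_top.png

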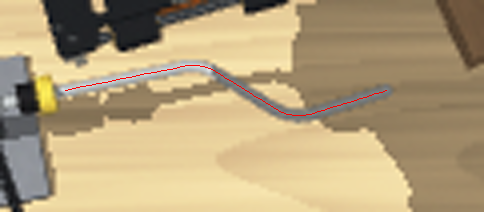

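View pics/fit_side.png

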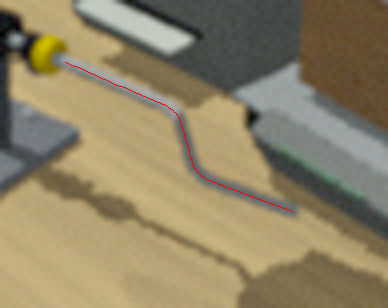

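```bash
python3 -m pendant '[[[-1.57,0,-3.09,0,0,0,0],[-1.57,0,-3.09,0,0,0,0],[-1.57,0,-3.09,0,0,0,0],[-1.57,0,-3.09,0,0,0,0],[-1.57,0,-3.09,0,0,0,0],[0,0,0,0,-6.9,0,0],[0,0,0,0,-6.9,0,0],[0,0,0,0,-6.9,0,0],[0,0,0,0,-6.9,0,0],[0,0,0,0,-6.9,0,0],[0,0,0,0,-6.9,0,0]]]';python3 -m pendant '[[[0,0,0,0,-6.9,0,0],[0,0,0,0,-6.9,0,0],[0,0,0,0,-6.9,0,0],[0,0,0,0,-6.9,0,0],[0,0,0,0,-6.9,0,0],[0,0,0,0,-6.9,0,0],[0,0,0,0,-6.9,0,0],[0,0,0,0,0,0,0],[0,0,0,0,0,0,0],[0,0,0,0,0,0,0]]]'; python3 - <<'E'
from h import *
goto([.5929,-.1411,.0995],106.75)
p,c=snap("wrist","w7")
o=[ctrl.get_obs() for _ in range(1)]
goto([.5929,-.1411,.0995],106.75)
E
```

```text
clock: 8.35
tool_pos: [0.5935, -0.1405, 0.2494]
orientation: [-90.0, -0.0, 57.8]
force: [0.7, -0.4, -0.8]
opening: 0.0498
clock: 9.18
tool_pos: [0.5935, -0.1405, 0.2493]
orientation: [-90.0, 0.0, 105.6]
force: [-0.7, -0.1, -0.7]
opening: 0.0496
delta cm [-0.04 14.98  0.08] rotvec [ 0.01 -1.19 -0.  ] | now [ 0.5935 -0.1405  0.2493] [-90.01   0.   105.56] F [-0.7  -0.11 -0.74] t 9.18 open 0.0496
delta cm [-0.04 14.97  0.08] rotvec [ 0.   -1.15 -0.  ] | now [ 0.5935 -0.1405  0.2492] [-90.    0.  105.6] F [-0.03 -0.2  -0.14] t 9.23 open 0.0498
```

View pics/w7.png

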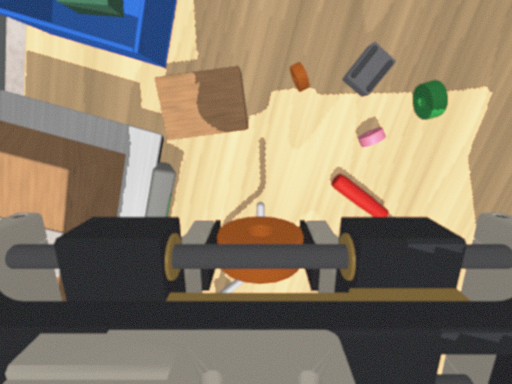

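```bash
python3 -m pendant '[[[-0.04,2,0.08,0,-1.15,0,0],[0,2.5,0,0,0,0,0],[0,2.5,0,0,0,0,0],[0,2.5,0,0,0,0,0],[0,2.5,0,0,0,0,0],[0,1.5,0,0,0,0,0],[0,1,0,0,0,0,0],[0,0.47,0,0,0,0,0],[0,0,0,0,0,0,0],[0,0,0,0,0,0,0],[0,0,0,0,0,0,0]]]'; python3 - <<'E'
from h import *
goto([.5929,-.1411,.0995],106.75)
p,c=snap("side","s8")
q=proj(c,railpath(.6058,.0413,16.75,-5.95)); h=hubpts(.5929,-.1411,.115,106.75); qh=cv2.convexHull(proj(c,h).astype(np.float32))[:,0]
a=np.array([270,150]);im=cv2.imread("pics/s8.png")[150:250,270:400];im=cv2.resize(im,None,fx=6,fy=6,interpolation=cv2.INTER_CUBIC)
cv2.imwrite("pics/s8z.png",im);
cv2.polylines(im,[((q-a+.5)*6).astype(np.int32)],False,(0,0,255),1);cv2.polylines(im,[((qh-a+.5)*6).astype(np.int32)],True,(255,0,0),1);cv2.imwrite("pics/s8o.png",im)
p,c=snap("wrist","w8")
E
```

```text
clock: 10.15
tool_pos: [0.5938, -0.1412, 0.1008]
orientation: [-90.1, 0.0, 106.9]
force: [0.0, -0.7, -1.5]
opening: 0.0498
delta cm [0.03 0.13 0.09] rotvec [ 0.11  0.17 -0.04] | now [ 0.5938 -0.1412  0.1008] [-9.0110e+01  4.0000e-02  1.0692e+02] F [ 0.04 -0.7  -1.53] t 10.15 open 0.0498
```

View pics/s8o.png

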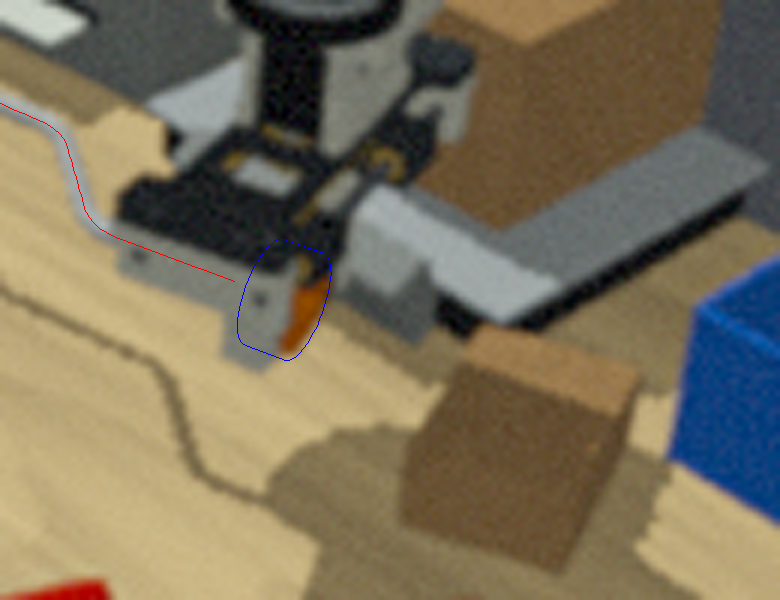

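View pics/w8.png

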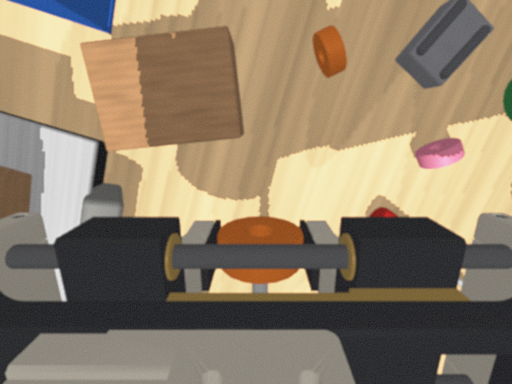

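```bash
for i in 1 2 3; do python3 -m pendant '[[[0,0,0,0,0,0,0]]]'; done
```

```text
clock: 10.33
tool_pos: [0.5934, -0.1411, 0.1004]
orientation: [-90.1, 0.0, 106.9]
force: [-0.5, 0.4, -0.2]
opening: 0.05
clock: 10.42
tool_pos: [0.5932, -0.1412, 0.1001]
orientation: [-90.1, 0.0, 106.9]
force: [0.3, 0.5, -1.2]
opening: 0.05
clock: 10.5
tool_pos: [0.5931, -0.1412, 0.0998]
orientation: [-90.0, 0.0, 106.9]
force: [-0.2, 0.1, -1.4]
opening: 0.0493
```

```bash
python3 -m pendant '[[[0.15,0,0,0,0,0,0],[0.15,0,0,0,0,0,0],[0.15,0,0,0,0,0,0],[0.15,0,0,0,0,0,0],[0.1,0,0,0,0,0,0],[0.1,0,0,0,0,0,0],[0.1,0,0,0,0,0,0],[0.1,0,0,0,0,0,0]]]'; python3 -m pendant '[[[0.1,0,0,0,0,0,0],[0.1,0,0,0,0,0,0],[0.1,0,0,0,0,0,0],[0.1,0,0,0,0,0,0],[0.1,0,0,0,0,0,0],[0.1,0,0,0,0,0,0]]]'; python3 -m pendant '[[[0.1,0,0,0,0,0,0],[0.1,0,0,0,0,0,0],[0.1,0,0,0,0,0,0],[0.1,0,0,0,0,0,0],[0.1,0,0,0,0,0,0],[0.1,0,0,0,0,0,0],[0,0,0,0,0,0,0]]]';
```

```text
clock: 11.17
tool_pos: [0.5899, -0.1315, 0.0994]
orientation: [-90.0, -0.0, 106.9]
force: [0.2, -0.2, 0.1]
opening: 0.0501
clock: 11.67
tool_pos: [0.5883, -0.1257, 0.0995]
orientation: [-90.0, -0.0, 106.9]
force: [0.2, 0.4, -0.7]
opening: 0.0498
clock: 12.25
tool_pos: [0.5865, -0.1199, 0.0995]
orientation: [-90.0, -0.0, 106.9]
force: [0.7, -0.8, 0.1]
opening: 0.0498
```

```bash
cat >> h.py <<'E'
def where(x0=.6058,y0=.0413,yaw=16.75,dl=-5.95):
    o=ctrl.get_obs(); P=railpath(x0,y0,yaw,dl,.1,n=200)[:,:2]; p=o["tool_pos"][:2]
    s=np.r_[0,np.cumsum(np.linalg.norm(np.diff(P,axis=0),axis=1))]; i=np.argmin(np.linalg.norm(P-p,axis=1))
    t=P[min(i+1,len(P)-1)]-P[max(i-1,0)]; t/=np.linalg.norm(t); d=p-P[i]
    lat=t[0]*d[1]-t[1]*d[0]; al=t@d; h=np.degrees(np.arctan2(t[1],t[0]))
    print("s mm",round((s[i]+al)*1e3,1),"left-off mm",round(lat*1e3,2),"heading",round(h,1),"yaw",o["orientation"][2].round(2),"z",o["tool_pos"][2].round(4),"F tool",Rn.from_euler('xyz',o["orientation"],degrees=True).inv().apply(o["force"]).round(2),"M",o["moment"].round(2),"t",round(o["clock"],2))
    print("marks: arc1",s[200]*1e3.__round__(1),s[399]*1e3,"arc2",s[600]*1e3,s[799]*1e3)
E
python3 - <<'E'
from h import *
where()
p,c=snap("wrist","w9")
E
```

```text
s mm -2.8 left-off mm -0.05 heading 106.7 yaw 106.94 z 0.0995 F tool [-0.98 -0.14 -0.41] M [-0.01  0.14  0.02] t 12.25
marks: arc1 58.67923196457485 89.22246940116842 arc2 141.52106141259156 172.06429884918467
```

View pics/w9.png

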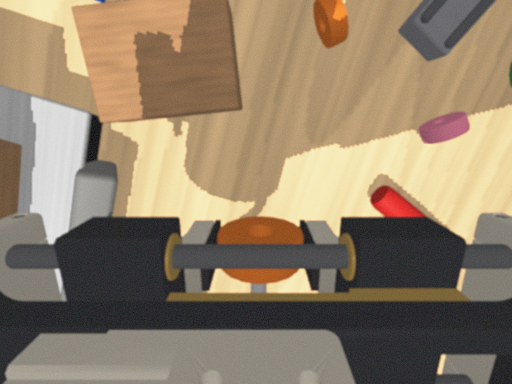

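```bash
python3 -m pendant '[[[0.1,0,0,0,0,0,0],[0.2,0,0,0,0,0,0],[0.2,0,0,0,0,0,0],[0.2,0,0,0,0,0,0],[0.2,0,0,0,0,0,0],[0.25,0,0,0,0,0,0],[0.25,0,0,0,0,0,0],[0.25,0,0,0,0,0,0],[0.25,0,0,0,0,0,0],[0.25,0,0,0,0,0,0],[0.25,0,0,0,0,0,0],[0.25,0,0,0,0,0,0]]]'; python3 -c "
from h import *
where()"
```

```text
clock: 13.3
tool_pos: [0.5787, -0.0945, 0.0995]
orientation: [-90.0, 0.0, 106.9]
force: [0.2, -0.3, -1.0]
opening: 0.0497
s mm 23.8 left-off mm 0.05 heading 106.7 yaw 106.93 z 0.0995 F tool [-0.32  0.97 -0.14] M [-0.    0.08  0.01] t 13.3
marks: arc1 58.67923196457485 89.22246940116842 arc2 141.52106141259156 172.06429884918467
```

```bash
python3 -m pendant '[[[0.3,0,0,0,0,0,0],[0.3,0,0,0,0,0,0],[0.3,0,0,0,0,0,0],[0.3,0,0,0,0,0,0],[0.3,0,0,0,0,0,0],[0.3,0,0,0,0,0,0],[0.3,0,0,0,0,0,0],[0.3,0,0,0,0,0,0],[0.3,0,0,0,0,0,0],[0.2,0,0,0,0,0,0],[0.1,0,0,0,0,0,0],[0.0,0,0,0,0,0,0]]]'; python3 -c "
from h import *
where()"
```

```text
clock: 14.3
tool_pos: [0.5701, -0.0658, 0.0995]
orientation: [-90.0, 0.0, 106.9]
force: [0.4, -0.5, -1.0]
opening: 0.0496
s mm 53.7 left-off mm 0.07 heading 106.8 yaw 106.95 z 0.0995 F tool [-0.64  0.98 -0.26] M [-0.    0.15  0.06] t 14.3
marks: arc1 58.67923196457485 89.22246940116842 arc2 141.52106141259156 172.06429884918467
```

```bash
python3 -m pendant '[[[0.15,0,0,0,0,0,0],[0.2,0,-0.02,0,0,0,0],[0.15,0,-0.02,0,2.5,0,0],[0.15,0,-0.02,0,2.5,0,0],[0.15,0,-0.01,0,2.5,0,0],[0.15,0,-0.003,0,2.5,0,0],[0.15,0,-0.003,0,2.5,0,0],[0.15,0,-0.003,0,2.5,0,0]]]'; python3 -c "
from h import *
where()"
```

```text
clock: 14.97
tool_pos: [0.5681, -0.0536, 0.0995]
orientation: [-90.0, -0.0, 91.8]
force: [-0.2, -0.4, -1.2]
opening: 0.0504
s mm 66.2 left-off mm -0.8 heading 94.4 yaw 91.8 z 0.0995 F tool [-0.36  1.17  0.19] M [0.05 0.08 0.02] t 14.97
marks: arc1 58.67923196457485 89.22246940116842 arc2 141.52106141259156 172.06429884918467
```

```bash
python3 -m pendant '[[[0.16,0,-0.003,0,2,0,0],[0.16,0,-0.003,0,2,0,0],[0.16,0,-0.003,0,2.5,0,0],[0.16,0,-0.003,0,2.5,0,0],[0.15,0,-0.003,0,2.5,0,0],[0.15,0,-0.003,0,2.5,0,0],[0.15,0,-0.003,0,2.5,0,0]]]'; python3 -c "
from h import *
where()"
```

```text
clock: 15.55
tool_pos: [0.5692, -0.0428, 0.0995]
orientation: [-90.0, 0.0, 75.3]
force: [0.1, 0.0, -0.4]
opening: 0.0498
s mm 77.4 left-off mm -1.0 heading 76.1 yaw 75.3 z 0.0995 F tool [ 0.03  0.39 -0.08] M [ 0.01  0.05 -0.05] t 15.55
marks: arc1 58.67923196457485 89.22246940116842 arc2 141.52106141259156 172.06429884918467
```

```bash
python3 -m pendant '[[[0.15,0,0,0,2.3,0,0],[0.15,0,0,0,2.3,0,0],[0.15,0,0,0,2.3,0,0],[0.15,0,0,0,2.3,0,0],[0.15,0,0.01,0,2.3,0,0],[0.15,0,0.01,0,2.3,0,0],[0.15,0,0.02,0,2.3,0,0],[0.15,0,0.02,0,2.3,0,0]]]'; python3 -c "
from h import *
where()"
```

```text
clock: 16.22
tool_pos: [0.5733, -0.0315, 0.0994]
orientation: [-90.0, 0.0, 56.9]
force: [-0.5, -0.7, -0.3]
opening: 0.0497
s mm 89.6 left-off mm -0.1 heading 56.9 yaw 56.9 z 0.0994 F tool [-0.86  0.28 -0.  ] M [-0.03  0.11  0.03] t 16.22
marks: arc1 58.67923196457485 89.22246940116842 arc2 141.52106141259156 172.06429884918467
```

```bash
python3 -m pendant '[[[0.2,0,0,0,0,0,0],[0.25,0,0,0,0,0,0],[0.25,0,0,0,0,0,0],[0.25,0,0,0,0,0,0],[0.25,0,0,0,0,0,0],[0.25,0,0,0,0,0,0],[0.25,0,0,0,0,0,0],[0.25,0,0,0,0,0,0],[0.25,0,0,0,0,0,0],[0.25,0,0,0,0,0,0],[0,0,0,0,0,0,0],[0,0,0,0,0,0,0]]]'; python3 -c "
from h import *
where();p,c=snap('wrist','w10')"
```

```text
clock: 17.22
tool_pos: [0.5867, -0.0109, 0.0994]
orientation: [-90.0, 0.0, 57.0]
force: [0.8, -0.2, -0.8]
opening: 0.0498
s mm 114.2 left-off mm -0.05 heading 56.9 yaw 57.04 z 0.0994 F tool [ 0.29  0.8  -0.72] M [ 0.03  0.03 -0.01] t 17.22
marks: arc1 58.67923196457485 89.22246940116842 arc2 141.52106141259156 172.06429884918467
```

View pics/w10.png

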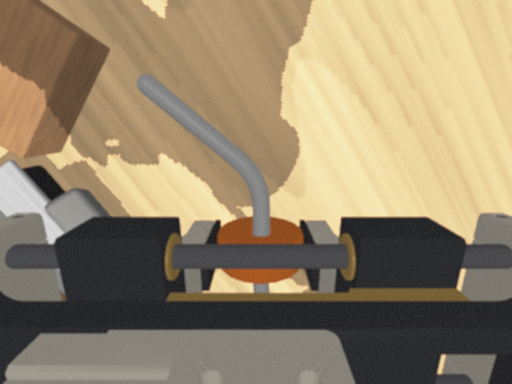

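```bash
python3 -m pendant '[[[0.2,0,0,0,0,0,0],[0.25,0,0,0,0,0,0],[0.25,0,0,0,0,0,0],[0.25,0,0,0,0,0,0],[0.25,0,0,0,0,0,0],[0.25,0,0,0,0,0,0],[0.25,0,0,0,0,0,0],[0.25,0,0,0,0,0,0],[0.25,0,0,0,0,0,0],[0.2,0,0.01,0,0,0,0],[0.15,0,0.02,0,0,0,0],[0,0,0,0,0,0,0]]]'; python3 -c "
from h import *
where()"
```

```text
clock: 18.27
tool_pos: [0.6004, 0.0108, 0.0994]
orientation: [-90.0, -0.0, 57.0]
force: [-0.0, -0.6, -1.1]
opening: 0.0498
s mm 139.9 left-off mm 0.32 heading 56.9 yaw 57.04 z 0.0994 F tool [-0.49  1.11 -0.29] M [ 0.03  0.04 -0.02] t 18.27
marks: arc1 58.67923196457485 89.22246940116842 arc2 141.52106141259156 172.06429884918467
```

```bash
python3 -m pendant '[[[0.15,0,0.01,0,-1,0,0],[0.15,0,0.015,0,-2.4,0,0],[0.15,0,0.013,0,-2.4,0,0],[0.15,0,0.003,0,-2.4,0,0],[0.15,0,0.003,0,-2.4,0,0],[0.15,0,0.003,0,-2.4,0,0],[0.15,0,0.003,0,-2.4,0,0],[0.15,0,0.003,0,-2.4,0,0]]]'; python3 -c "
from h import *
where()"
```

```text
clock: 18.93
tool_pos: [0.605, 0.0216, 0.0995]
orientation: [-90.0, 0.0, 75.0]
force: [-0.3, -1.1, -0.5]
opening: 0.0498
s mm 151.8 left-off mm 0.91 heading 73.6 yaw 75.0 z 0.0995 F tool [-1.16  0.53 -0.01] M [0.05 0.09 0.03] t 18.93
marks: arc1 58.67923196457485 89.22246940116842 arc2 141.52106141259156 172.06429884918467
```

```bash
python3 -m pendant '[[[0.15,0,0.003,0,-2.4,0,0],[0.15,0,0.003,0,-2.4,0,0],[0.15,0,0.003,0,-2.4,0,0],[0.15,0,0.003,0,-2.4,0,0],[0.15,0,0.003,0,-2.4,0,0],[0.15,0,0.003,0,-2.4,0,0],[0.15,0,0.003,0,-2.4,0,0],[0.15,0,0.003,0,-2.2,0,0]]]'; python3 -c "
from h import *
where();p,c=snap('wrist','w11')"
```

```text
clock: 19.6
tool_pos: [0.6061, 0.0335, 0.0994]
orientation: [-90.0, 0.0, 94.0]
force: [0.6, -0.1, -0.6]
opening: 0.0498
s mm 164.1 left-off mm 1.08 heading 93.7 yaw 94.0 z 0.0994 F tool [-0.19  0.62 -0.59] M [0.05 0.06 0.04] t 19.6
marks: arc1 58.67923196457485 89.22246940116842 arc2 141.52106141259156 172.06429884918467
```

View pics/w11.png

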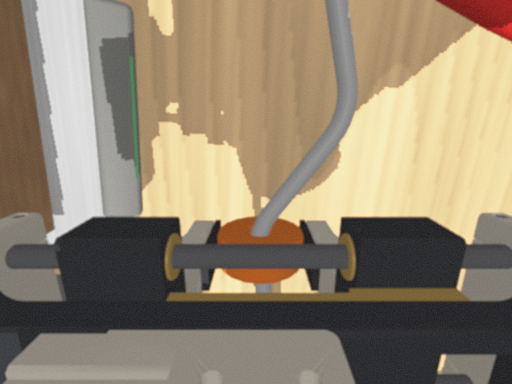

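```bash
python3 -m pendant '[[[0.15,0,0,0,-1.6,0,0],[0.15,0,0,0,-1.6,0,0],[0.15,0,0,0,-1.2,0,0],[0.15,0,0,0,-1,0,0],[0.15,0,-0.01,0,-0.8,0,0],[0.15,0,-0.01,0,-0.4,0,0],[0.15,0,-0.02,0,0,0,0],[0.15,0,-0.01,0,0,0,0]]]'; python3 -c "
from h import *
where()"
```

```text
clock: 20.32
tool_pos: [0.605, 0.0456, 0.0995]
orientation: [-90.0, -0.0, 100.4]
force: [0.4, 0.1, -0.8]
opening: 0.05
s mm 176.4 left-off mm 0.0 heading 100.8 yaw 100.42 z 0.0995 F tool [ 0.02  0.79 -0.45] M [-0.03  0.13  0.  ] t 20.32
marks: arc1 58.67923196457485 89.22246940116842 arc2 141.52106141259156 172.06429884918467
```

```bash
python3 -m pendant '[[[0.2,0,0,0,-0.4,0,0],[0.3,0,0,0,0,0,0],[0.3,0,0,0,0,0,0],[0.3,0,0,0,0,0,0],[0.3,0,0,0,0,0,0],[0.3,0,0,0,0,0,0],[0.3,0,0,0,0,0,0],[0.3,0,0,0,0,0,0],[0.3,0,0,0,0,0,0],[0.2,0,0,0,0,0,0],[0.1,0,0,0,0,0,0],[0,0,0,0,0,0,0]]]'; python3 -c "
from h import *
where();p,c=snap('wrist','w12')"
```

```text
clock: 21.32
tool_pos: [0.5995, 0.0742, 0.0995]
orientation: [-90.0, -0.0, 100.8]
force: [-0.2, 0.7, -0.8]
opening: 0.0495
s mm 205.5 left-off mm 0.02 heading 100.8 yaw 100.84 z 0.0995 F tool [0.76 0.79 0.09] M [ 0.01  0.13 -0.  ] t 21.32
marks: arc1 58.67923196457485 89.22246940116842 arc2 141.52106141259156 172.06429884918467
```

View pics/w12.png

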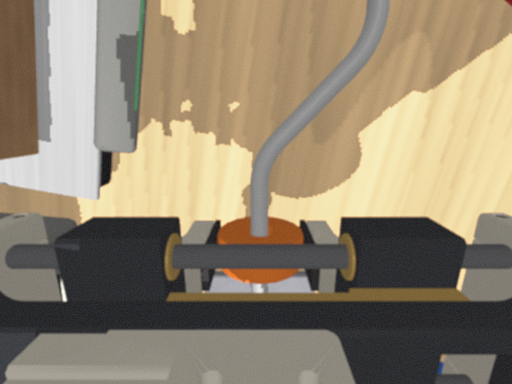

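```bash
python3 - <<'E'
from h import *
import pickle
p,o=pickle.load(open("w6.pkl","rb"));c=cam(p,o)
hsv=cv2.cvtColor(p["image"],cv2.COLOR_RGB2HSV)
Y=cv2.inRange(hsv,(20,120,60),(36,255,255))[140:230,330:400]; print([ (r+140,np.nonzero(Y[r])[0][[0,-1]]+330) for r in range(24,56,3) if Y[r].any()])
a=np.linspace(0,2*np.pi,60)
h=np.radians(100.8);d=np.array([np.cos(h),np.sin(h),0]);n=np.array([-d[1],d[0],0])
for L in(.082,.086,.09,.094,.098):
    q=proj(c,np.array([.6058,.0413,.115])+L*d+.015*(np.cos(a)[:,None]*n+np.sin(a)[:,None]*[0,0,1])); print(L,q.min(0).round(1),q.max(0).round(1))
E
```

```text
[(167, array([361, 375])), (170, array([359, 377])), (173, array([359, 378])), (176, array([364, 378])), (179, array([364, 378])), (182, array([362, 378])), (185, array([357, 377])), (188, array([358, 376])), (191, array([362, 372]))]
0.082 [343.4 164. ] [353.2 190.5]
0.086 [346.7 164.3] [356.9 190.8]
0.09 [350.1 164.6] [360.5 191.1]
0.094 [353.4 165. ] [364.2 191.4]
0.098 [356.7 165.3] [367.9 191.7]
```

```bash
python3 -m pendant '[[[0.2,0,0,0,0,0,0],[0.3,0,0,0,0,0,0],[0.3,0,0,0,0,0,0],[0.3,0,0,0,0,0,0],[0.3,0,0,0,0,0,0],[0.3,0,0,0,0,0,0],[0.3,0,0,0,0,0,0],[0.3,0,0,0,0,0,0],[0.3,0,0,0,0,0,0],[0.3,0,0,0,0,0,0],[0.1,0,0,0,0,0,0],[0,0,0,0,0,0,0]]]'; python3 -c "
from h import *
where()"; python3 -m pendant '[[[0.1,0,0,0,0,0,0],[0.1,0,0,0,0,0,0],[0.1,0,0,0,0,0,0],[0.1,0,0,0,0,0,0],[0.1,0,0,0,0,0,0],[0.1,0,0,0,0,0,0],[0.1,0,0,0,0,0,0],[0.1,0,0,0,0,0,0],[0,0,0,0,0,0,0],[0,0,0,0,0,0,0]]]'; python3 -c "
from h import *
where();p,c=snap('side','s13');p,c=snap('wrist','w13')
i=cv2.imread('pics/s13.png');cv2.imwrite('pics/s13z.png',cv2.resize(i[110:220,180:320],None,fx=5,fy=5,interpolation=cv2.INTER_CUBIC))"
```

```text
clock: 22.37
tool_pos: [0.5939, 0.1037, 0.0995]
orientation: [-90.0, -0.0, 100.9]
force: [0.1, -0.5, -1.3]
opening: 0.0498
s mm 235.6 left-off mm 0.03 heading 100.8 yaw 100.85 z 0.0995 F tool [-0.54  1.31 -0.02] M [ 0.01  0.14 -0.01] t 22.37
marks: arc1 58.67923196457485 89.22246940116842 arc2 141.52106141259156 172.06429884918467
clock: 23.2
tool_pos: [0.5924, 0.1113, 0.0995]
orientation: [-90.0, -0.0, 100.8]
force: [0.9, -0.1, -0.5]
opening: 0.0501
s mm 243.3 left-off mm 0.02 heading 100.8 yaw 100.84 z 0.0995 F tool [-0.22  0.47 -0.84] M [-0.05  0.1   0.01] t 23.2
marks: arc1 58.67923196457485 89.22246940116842 arc2 141.52106141259156 172.06429884918467
```

View pics/s13z.png

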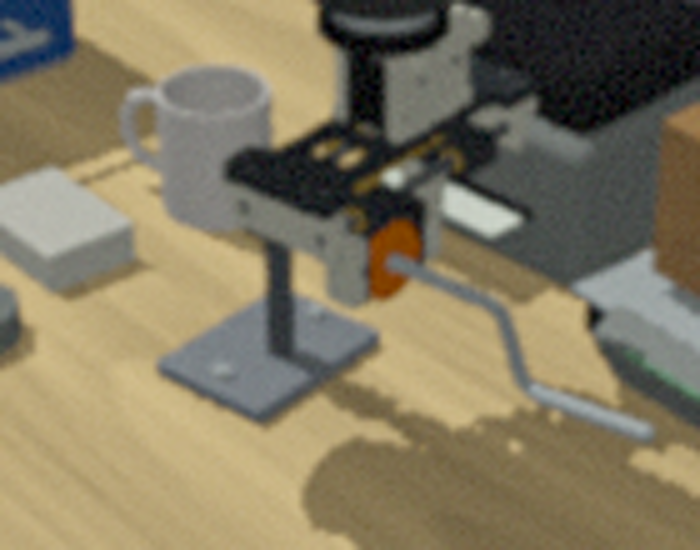

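View pics/w13.png

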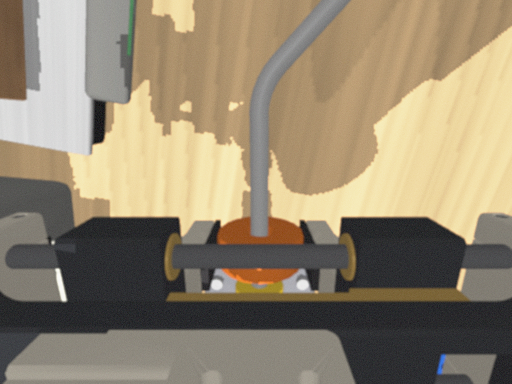

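```bash
python3 -m pendant '[[[0.1,0,0,0,0,0,0],[0.1,0,0,0,0,0,0],[0.1,0,0,0,0,0,0],[0.1,0,0,0,0,0,0],[0.1,0,0,0,0,0,0],[0.1,0,0,0,0,0,0],[0.1,0,0,0,0,0,0],[0.1,0,0,0,0,0,0],[0.1,0,0,0,0,0,0],[0.1,0,0,0,0,0,0]]]'; python3 -c "
from h import *
where()"; python3 -m pendant '[[[0.05,0,0,0,0,0,0],[0.05,0,0,0,0,0,0],[0.05,0,0,0,0,0,0],[0.05,0,0,0,0,0,0]]]'; python3 -c "
from h import *
where()"
```

```text
clock: 24.13
tool_pos: [0.5905, 0.1211, 0.0995]
orientation: [-90.0, -0.0, 100.8]
force: [-0.4, 0.3, -0.5]
opening: 0.05
s mm 253.4 left-off mm 0.06 heading 100.8 yaw 100.83 z 0.0995 F tool [0.38 0.53 0.37] M [-0.01  0.14 -0.03] t 24.13
marks: arc1 58.67923196457485 89.22246940116842 arc2 141.52106141259156 172.06429884918467
clock: 24.47
tool_pos: [0.5901, 0.123, 0.0995]
orientation: [-90.0, 0.0, 100.8]
force: [-0.4, -0.0, 0.0]
opening: 0.0499
s mm 255.3 left-off mm 0.07 heading 100.8 yaw 100.83 z 0.0995 F tool [ 0.04 -0.02  0.44] M [ 0.04  0.14 -0.03] t 24.47
marks: arc1 58.67923196457485 89.22246940116842 arc2 141.52106141259156 172.06429884918467
```

```bash
for i in 1; do python3 -m pendant '[[[0.05,0,0,0,0,0,0],[0.05,0,0,0,0,0,0],[0.05,0,0,0,0,0,0],[0.05,0,0,0,0,0,0]]]'; done; python3 -c "
from h import *
where()"|head -1; python3 -m pendant '[[[0.05,0,0,0,0,0,0],[0.05,0,0,0,0,0,0],[0.05,0,0,0,0,0,0]]]'; python3 -c "
from h import *
where()"|head -1;  python3 -m pendant '[[[0.05,0,0,0,0,0,0],[0.05,0,0,0,0,0,0],[0.05,0,0,0,0,0,0]]]'; python3 -c "
from h import *
where()"|head -1
```

```text
clock: 24.8
tool_pos: [0.5898, 0.125, 0.0995]
orientation: [-90.0, -0.0, 100.8]
force: [0.0, 0.4, -0.8]
opening: 0.0496
s mm 257.3 left-off mm 0.08 heading 100.8 yaw 100.83 z 0.0995 F tool [ 0.35  0.76 -0.08] M [ 0.04  0.03 -0.02] t 24.8
clock: 25.05
tool_pos: [0.5895, 0.1265, 0.0995]
orientation: [-90.0, 0.0, 100.8]
force: [0.4, -1.5, -0.7]
opening: 0.0501
s mm 258.8 left-off mm 0.08 heading 100.8 yaw 100.83 z 0.0995 F tool [-1.53  0.66 -0.14] M [-0.54 -0.1   0.02] t 25.05
clock: 25.3
tool_pos: [0.5893, 0.1274, 0.0995]
orientation: [-90.0, 0.0, 100.8]
force: [2.4, -3.8, -0.8]
opening: 0.0498
s mm 259.8 left-off mm 0.07 heading 100.8 yaw 100.82 z 0.0995 F tool [-4.21  0.79 -1.63] M [-1.39 -0.49 -0.01] t 25.3
```

```bash
python3 -m pendant '[[[0.05,0,0,0,0,0,0],[0.05,0,0,0,0,0,0],[0.05,0,0,0,0,0,0],[0.05,0,0,0,0,0,0]]]'; python3 -c "
from h import *
where()"|head -1; python3 -m pendant '[[[0.05,0,0,0,0,0,0],[0.05,0,0,0,0,0,0],[0.05,0,0,0,0,0,0]]]'; python3 -c "
from h import *
where()"|head -1;  python3 -m pendant '[[[0.05,0,0,0,0,0,0],[0.05,0,0,0,0,0,0],[0.05,0,0,0,0,0,0]]]'; python3 -c "
from h import *
where()"|head -1
```

```text
clock: 25.63
tool_pos: [0.5888, 0.1299, 0.0994]
orientation: [-90.0, 0.0, 100.8]
force: [2.5, -3.2, -1.5]
opening: 0.0497
s mm 262.2 left-off mm 0.07 heading 100.8 yaw 100.83 z 0.0994 F tool [-3.61  1.5  -1.9 ] M [-1.35 -0.5   0.05] t 25.63
clock: 25.88
tool_pos: [0.5885, 0.1314, 0.0994]
orientation: [-90.0, 0.0, 100.8]
force: [2.1, -4.0, -0.5]
opening: 0.05
s mm 263.8 left-off mm 0.08 heading 100.8 yaw 100.83 z 0.0994 F tool [-4.36  0.5  -1.28] M [-1.4  -0.48 -0.07] t 25.88
clock: 26.13
tool_pos: [0.5882, 0.1329, 0.0994]
orientation: [-90.0, -0.0, 100.8]
force: [1.6, -3.6, -0.4]
opening: 0.0493
s mm 265.3 left-off mm 0.09 heading 100.8 yaw 100.83 z 0.0994 F tool [-3.86  0.37 -0.88] M [-1.37 -0.44  0.08] t 26.13
```

Steady 4 N. About 6.7 mm in; now in finer steps.

```bash
python3 -m pendant '[[[0.03,0,0,0,0,0,0],[0.02,0,0,0,0,0,0]]]'; python3 -c "
from h import *
where()"|head -1; python3 -m pendant '[[[0.02,0,0,0,0,0,0],[0.02,0,0,0,0,0,0]]]'; python3 -c "
from h import *
where()"|head -1
```

```text
clock: 26.3
tool_pos: [0.5881, 0.1334, 0.0995]
orientation: [-90.0, -0.0, 100.8]
force: [1.5, -4.2, -0.1]
opening: 0.0497
s mm 265.8 left-off mm 0.08 heading 100.8 yaw 100.84 z 0.0995 F tool [-4.42  0.14 -0.72] M [-1.42 -0.47  0.07] t 26.3
clock: 26.47
tool_pos: [0.5881, 0.1337, 0.0995]
orientation: [-90.0, -0.0, 100.8]
force: [1.1, -3.5, -0.1]
opening: 0.05
s mm 266.2 left-off mm 0.09 heading 100.8 yaw 100.83 z 0.0995 F tool [-3.62  0.14 -0.41] M [-1.4  -0.43  0.01] t 26.47
```

```bash
python3 -m pendant '[[[0.02,0,0,0,0,0,0],[0.01,0,0,0,0,0,0]]]'; python3 -c "
from h import *
where()"|head -1; python3 -m pendant '[[[0.02,0,0,0,0,0,0],[0.01,0,0,0,0,0,0]]]'; python3 -c "
from h import *
where()"|head -1
```

```text
clock: 26.63
tool_pos: [0.588, 0.134, 0.0994]
orientation: [-90.0, -0.0, 100.8]
force: [1.3, -3.1, -0.2]
opening: 0.0498
s mm 266.5 left-off mm 0.1 heading 100.8 yaw 100.83 z 0.0994 F tool [-3.33  0.23 -0.64] M [-1.42 -0.39  0.05] t 26.63
clock: 26.8
tool_pos: [0.588, 0.1343, 0.0995]
orientation: [-90.0, -0.0, 100.8]
force: [1.8, -3.5, -1.0]
opening: 0.0497
s mm 266.8 left-off mm 0.07 heading 100.8 yaw 100.83 z 0.0995 F tool [-3.76  0.98 -1.14] M [-1.39 -0.41  0.03] t 26.8
```

```bash
python3 -m pendant '[[[0.02,0,0,0,0,0,0],[0,0,0,0,0,0,0]]]'; python3 -c "
from h import *
where()"|head -1; python3 -m pendant '[[[0.02,0,0,0,0,0,0],[0,0,0,0,0,0,0]]]'; python3 -c "
from h import *
where()"|head -1
```

```text
clock: 26.97
tool_pos: [0.588, 0.1344, 0.0995]
orientation: [-90.0, 0.0, 100.8]
force: [2.2, -4.5, -0.4]
opening: 0.0496
s mm 266.9 left-off mm 0.07 heading 100.8 yaw 100.83 z 0.0995 F tool [-4.89  0.43 -1.34] M [-1.54 -0.49  0.03] t 26.97
clock: 27.13
tool_pos: [0.5879, 0.1344, 0.0995]
orientation: [-90.0, 0.0, 100.8]
force: [1.5, -5.6, -1.4]
opening: 0.05
s mm 266.9 left-off mm 0.1 heading 100.8 yaw 100.83 z 0.0995 F tool [-5.8   1.39 -0.42] M [-1.85 -0.57  0.04] t 27.13
```

```bash
python3 -m pendant '[[[-0.05,0,0,0,0,0,0],[0,0.05,0,0,0,0,0],[0,0.05,0,0,0,0,0],[0,0.05,0,0,0,0,0],[0,0,0,0,0,0,0]]]'; python3 -c "
from h import *
where()"|head -1; python3 -m pendant '[[[0,0.03,0,0,0,0,0],[0,0,0,0,0,0,0],[0,0,0,0,0,0,0]]]'; python3 -c "
from h import *
where()"|head -1
```

```text
clock: 27.55
tool_pos: [0.588, 0.1344, 0.0979]
orientation: [-90.0, -0.0, 100.8]
force: [0.9, -1.6, 0.2]
opening: 0.0499
s mm 266.8 left-off mm 0.03 heading 100.8 yaw 100.83 z 0.0979 F tool [-1.76 -0.16 -0.55] M [-0.72 -0.07 -0.02] t 27.55
clock: 27.8
tool_pos: [0.588, 0.1344, 0.0976]
orientation: [-90.0, -0.0, 100.8]
force: [0.7, -1.5, 0.4]
opening: 0.0495
s mm 266.8 left-off mm 0.03 heading 100.8 yaw 100.83 z 0.0976 F tool [-1.64 -0.35 -0.43] M [-0.57 -0.06  0.03] t 27.8
```

```bash
python3 -m pendant '[[[0,0.03,0,0,0,0,0],[0,0,0,0,0,0,0],[0,0,0,0,0,0,0]]]'; python3 -c "
from h import *
where()"|head -1; python3 -m pendant '[[[0,0.03,0,0,0,0,0],[0,0,0,0,0,0,0],[0,0,0,0,0,0,0]]]'; python3 -c "
from h import *
where()"|head -1
```

```text
clock: 28.05
tool_pos: [0.588, 0.1343, 0.0973]
orientation: [-90.0, -0.0, 100.8]
force: [0.6, -1.0, 0.5]
opening: 0.0501
s mm 266.8 left-off mm 0.06 heading 100.8 yaw 100.83 z 0.0973 F tool [-1.06 -0.49 -0.37] M [-0.36  0.02 -0.03] t 28.05
clock: 28.3
tool_pos: [0.5881, 0.1343, 0.0973]
orientation: [-90.0, -0.0, 100.8]
force: [-0.1, -0.3, 2.2]
opening: 0.0498
s mm 266.8 left-off mm -0.03 heading 100.8 yaw 100.83 z 0.0973 F tool [-0.3  -2.23  0.16] M [-0.23  0.46  0.06] t 28.3
```

```bash
python3 -m pendant '[[[0,0,0,0,0,0,0.62],[0,0,0,0,0,0,0.62],[0,0,0,0,0,0,0.7],[0,0,0,0,0,0,0.8],[0,0,0,0,0,0,0.85],[0,0,0,0,0,0,0.85],[0,0,0,0,0,0,0.85]]]'; python3 -c "
from h import *
where();p,c=snap('wrist','w14');p,c=snap('side','s14')
i=cv2.imread('pics/s14.png');cv2.imwrite('pics/s14z.png',cv2.resize(i[110:220,180:320],None,fx=5,fy=5,interpolation=cv2.INTER_CUBIC))"
```

```text
clock: 28.88
tool_pos: [0.588, 0.1342, 0.097]
orientation: [-90.0, 0.0, 100.8]
force: [0.9, 0.8, 0.1]
opening: 0.0742
s mm 266.7 left-off mm 0.09 heading 100.8 yaw 100.83 z 0.097 F tool [ 0.6  -0.1  -1.07] M [0.05 0.11 0.01] t 28.88
marks: arc1 58.67923196457485 89.22246940116842 arc2 141.52106141259156 172.06429884918467
```

View pics/w14.png

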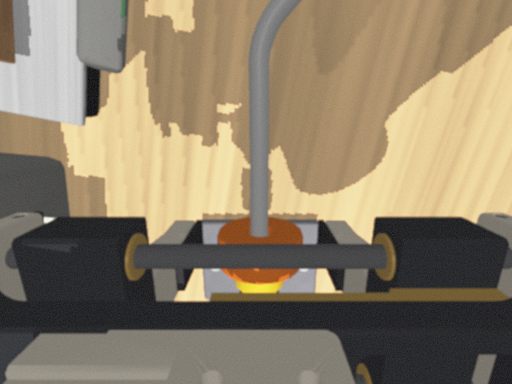

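View pics/s14z.png

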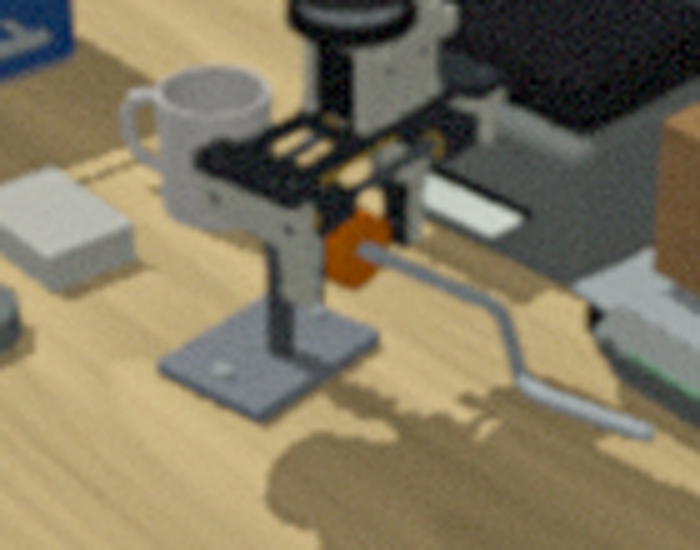

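```bash
python3 -m pendant '[[[0,0,0,0,0,0,1],[0,-0.5,0,0,0,0,1],[0,-1,0,0,0,0,1],[0,-2,0,0,0,0,1],[0,-2.5,0,0,0,0,1],[0,-2.5,0,0,0,0,1],[0,-2.5,0,0,0,0,1],[0,-2.5,0,0,0,0,1],[0,-1,0,0,0,0,1],[0,0,0,0,0,0,1],[0,0,0,0,0,0,1],[0,0,0,0,0,0,1]]]'; python3 -m pendant '[[[2,-1,0,0,0,0,1],[3,-1,0,0,0,0,1],[3,-1,0,0,0,0,1],[2,0,0,0,0,0,1],[0,0,0,0,0,0,1],[0,0,0,0,0,0,1],[0,0,0,0,0,0,1]]]';python3 - <<'E'
from h import *
where()
p,c=snap('wrist','w15')
p,c=snap('side','s15')
i=cv2.imread('pics/s15.png');cv2.imwrite('pics/s15z.png',cv2.resize(i[110:220,180:320],None,fx=5,fy=5,interpolation=cv2.INTER_CUBIC))
p,c=snap('top','t15')
E
```

```text
clock: 29.98
tool_pos: [0.5874, 0.1341, 0.2413]
orientation: [-89.9, -0.0, 100.8]
force: [-0.1, 0.5, -0.5]
opening: 0.0877
clock: 30.57
tool_pos: [0.5687, 0.2321, 0.2708]
orientation: [-89.9, 0.1, 100.9]
force: [0.3, -0.4, 1.5]
opening: 0.0877
s mm 366.4 left-off mm 0.67 heading 100.8 yaw 100.85 z 0.2708 F tool [-0.49 -1.49 -0.22] M [-0.05  0.16  0.  ] t 30.57
marks: arc1 58.67923196457485 89.22246940116842 arc2 141.52106141259156 172.06429884918467
```

View pics/w15.png

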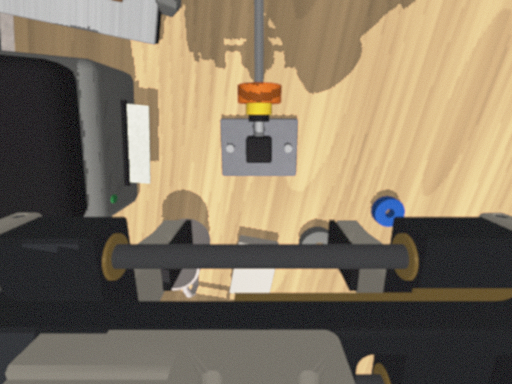

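View pics/s15z.png

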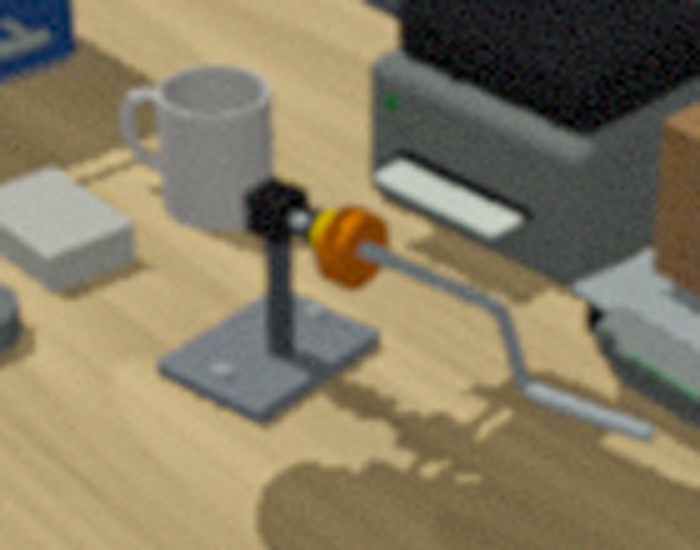

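View pics/t15.png

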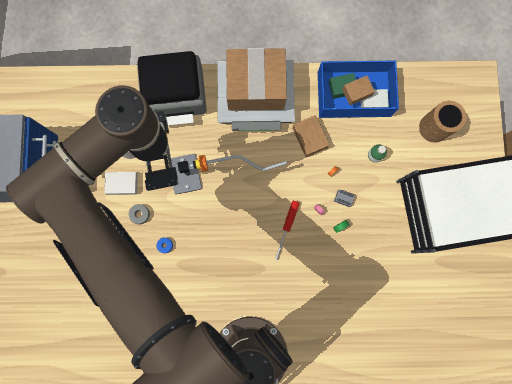

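```bash
python3 - <<'E'
from h import *
p=snapshot("side"); o=ctrl.get_obs(); print(o["force"].round(2),o["qvel"].round(2),o["clock"])
L=np.array([.588,.1343]);h=np.array([.6058,.0413])+.088*np.array([-np.sin(np.radians(16.75)),np.cos(np.radians(16.75))]);print("dist to nominal home",np.linalg.norm(L-h))
print(ctrl.close_job())
E
```

```text
[-0.51  0.14  0.24] [-0.01 -0.11  0.24 -0.01 -0.01 -0.  ] 30.7667
dist to nominal home 0.01155208628501021
the job is handed in; nothing more can be done
None
```

I handed the job in at 30.8 s; it gave no verdict. The hub is on the rod with the sleeve pushed home, and the arm is clear of everything.

- **Grasp and threading:** I gripped the larger orange hub by its outside diameter. I fitted the rod in a wrist picture, which put the last leg about 6° off nominal towards the rail's +x. The hub then went round both bends with every force reading under 2 N. It paused about 1 mm from the middle of the middle leg.
- **Sleeve:** The hub met the sleeve about 86.5–87 mm from the rail's origin. I pushed it about 8 mm at a steady 4 N until the force rose to 5.8 N against the hard stop.
- **Release:** I backed off, lowered the hub onto the rod until I felt about 2 N, opened the fingers and lifted clear.

**Last checks:** The wrist and side pictures show the hub hanging flush against the sleeve, with the sleeve against its black clamp. From the arm's reading at release, the hub is about 12 mm from its nominal home. The other things look unmoved in the side and top pictures, though the arm hid the mug in the last top view. No check failed, but forces were read only between moves, and sleeve travel came from arm position and force, since I had no direct reading of it.

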